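# Clear the splicing bench: cores, loupe and pencil to their places

## Robot

A 6-joint arm with a two-finger parallel gripper is mounted at the origin on the work surface. World frame = base frame: x ahead of the robot, y to its left, z up, the work surface at z = 0. Lengths are in m, angles in degrees, forces in N, time in s.
With the tool pointing down it reaches from about 0.3 to 0.95 m from the base axis. Payload 3.1 kg.
Tool frame: the origin (TCP) lies midway between the tips of the shut fingers; the grasp point (between the pads) lies 19 mm behind it; z points along the fingers, y is the line along which they close (so a half turn about z gives the same grasp; the last joint's range is limited). The gripper opens to 85 mm and grips with 20 to 120 N. Pads are 22 mm wide; open, the fingers measure 114 mm over their backs; the gripper's body (76 mm by 85 mm) begins 54 mm behind the grasp point. The pads swing forward as they close: fully open they stand 13 mm farther back than shut.
Start: joints at [64.36, 17.653, 93.61, -0, 68.738, -3.994], TCP at [0.231, 0.581, 0.231] pointing down, gripper open.
Joint ranges: [-175.34, 175.34], [-45.06, 112.39], [2.9, 150.54], [-68.45, 248.45], [3.09, 151.38], [-168.51, 168.51]. Speed limits (degrees/s): [159.86, 159.86, 180, 180, 180, 180].

## Interface

Orientations are given as [roll, pitch, yaw] about the fixed x, y, z axes, in that order (R = Rz(yaw) Ry(pitch) Rx(roll)).
In Python, from plant import readout, eyes, job gives the robot as it stands. The module is installed in compiled form; this text tells all that it offers.
- The arm moves only by the tool arm_command, never from a script. Its argument "targets" is text: rows parted by semicolons, each of 7 numbers parted by spaces: the finger opening in cm, from 0 to 8.54, then the shift along the tool's x, y, z in a scale on which 1.0 is 750 mm, then the turn, a rotation vector about the tool's x, y, z in a scale on which 1.0 is 90 degrees. A call has 1 to 20 rows; each row is the pose to reach, as a shift and turn from the pose commanded when the call began, along the tool's axes at that moment; what a row does not reach only later rows make up. A row lasts 1/12 s, in which the tool goes at most 41.7 mm and 7.16 degrees, less where a joint would pass 70% of its speed; a pose out of reach is approached as far as the arm can. A shift or turn number past 1, either way, is cut back to 1. A call with a gripper value outside its range is refused whole. The fingers move at their own pace and stop on an object; "force" is the grip in N (left out, the last holds). Time passes only in rows, so rows that repeat a pose let the fingers close. It gives the time, the measured TCP pose, the force, the opening and the grip force at its end, in the units of the state.
- readout.observe(): the state, without advancing time (a new reading comes with each control period).
- eyes.capture(name): name is "scene" or "top" or "wrist"; returns a dict with "image" (420x560x3 uint8, blue, green, red), "fovy" (degrees; the focal length in pixels is half the picture's height over the tangent of half this angle, whatever the lens; pixels are square), "cx", "cy" (the principal point, pixels), "world_from_camera" (4x4, takes a point from camera to world coordinates). Camera axes: x right, y up, looking along -z (the intrinsics and any distortion apply to the point x, -y, -z); pixel columns grow to the right and rows downward; lengths in m; the calibration is good to about 2 mm. A picture is of the moment at which its call begins. There is no depth.
- job.sign_off(): hands the job in; it is judged then, once.
The state is a dict: "time": time; "joint_pos": joint angles; "dq": joint speeds; "effort": joint torques, N m; "tool_pos": TCP position; "tool_rot": TCP orientation; "force": force on the tool from outside, world axes, zero at the start; "torque": the same for the moment, N m; "gripper_width": finger opening in m; "grasp_force": force on a finger pad.
Only numpy, scipy, OpenCV 4.12 (cv2) and the standard library are available. Lean on these libraries where they do the work, as an engineer would, in place of code of your own. Each camera call takes 0.05 s, during which the arm holds its last target. There are 200 camera calls.

## Task

Sort the loose splicing things into their places: slip both thin reel cores onto the spindle, one on top of the other, stand the thick core flat in the square tray, stand the loupe upright in the round dish and lay the grease pencil in the long tray. Leave the green pencil pot where it stands.

Things in the scene. Friction and masses are not known exactly. Their poses are not given: they have to be found in the camera images.
- thin_core_a: White plastic film reel core, the thin kind: a ring 50 mm across and 16 mm high, lying flat with its 26 mm through hole upright. Origin: centre of its underside, z up along the hole. A small grey key mark on its rim has no meaning here. One of two alike.
- thin_core_b: White plastic film reel core, the thin kind: a ring 50 mm across and 16 mm high, lying flat with its 26 mm through hole upright. Origin: centre of its underside, z up along the hole. A small grey key mark on its rim has no meaning here. The other of the two alike.
- thick_core: White plastic film reel core, the thick kind: a ring 60 mm across and 35 mm high, lying flat with its 26 mm through hole upright. Origin: centre of its underside, z up along the hole. A small grey key mark on its rim has no meaning here. There is only one.
- loupe: Magnifying loupe standing upright: a black cylinder 45 mm high, its foot 42 mm across for the lowest 12 mm and its barrel 38 mm across above, with a pale lens on top. Origin: centre of its underside, z up.
- pencil: Black six-sided grease pencil lying on the bench, 120 mm long over its tip, 12 mm across flats, with a pale wooden tip. Origin: on its axis at mid-length, 6 mm above what it lies on; its x axis runs along the pencil to the tip.
- spindle: Fixed core spindle: a grey disc 84 mm across and 6 mm thick with an upright steel post 10 mm in diameter at its centre, whose top is 50 mm above the bench. Origin: centre of the disc's underside, on the bench, z up along the post.
- square_tray: Fixed grey square tray, 94 x 94 mm outside, 15 mm high; walls and floor 3 mm thick, so 88 x 88 mm inside and the floor 3 mm above the bench. Origin: centre of its underside, on the bench; x and y along its sides.
- round_dish: Fixed grey round dish, 76 mm across outside and 70 mm inside, 15 mm high, its floor 3 mm above the bench. Origin: centre of its underside, on the bench.
- trough: Fixed grey long tray, 82 mm (its x) by 166 mm (its y) outside, 11 mm high; walls and floor 3 mm thick, so 76 x 160 mm inside and the floor 3 mm above the bench. Origin: centre of its underside, on the bench; its y axis runs along its length.
- pot: Bottle green ceramic pot of pencils, 76 mm across and 85 mm high (pencils to 130 mm), standing loose at the right of the bench. Origin: centre of its underside. Not to be disturbed.
Things that resemble listed ones, but are neither listed nor needed, are in the scene too. What is shaped like the thin_core_a but red or turquoise is not meant.

How it is judged (in metres and radians):
At the end, for the whole second after the job is handed in: Thin cores flat on the spindle's post (12 mm); thick core flat on the square tray's floor (19 mm each way); loupe upright on the dish's floor (18 mm); pencil level on the long tray's floor (36 mm across, 26 mm along); tilts under 0.1 rad (thin cores 0.12, pencil 0.08); all at rest (horizontal distance between each of thin_core_a, thin_core_b and spindle below 0.012 m and z of thin_core_a in the frame of spindle between 0.003 and 0.027 m and angle between each of thin_core_a, thin_core_b's own z axis and vertical below 0.12 rad and z of thin_core_b in the frame of spindle between 0.003 and 0.027 m and x of thick_core in the frame of square_tray between -0.019 and 0.019 m and y of thick_core in the frame of square_tray between -0.019 and 0.019 m and z of thick_core in the frame of square_tray between 0 and 0.008 m and angle between each of thick_core, loupe's own z axis and vertical below 0.1 rad and horizontal distance between loupe and round_dish below 0.018 m and z of loupe in the frame of round_dish between 0 and 0.008 m and x of pencil in the frame of trough between -0.036 and 0.036 m and y of pencil in the frame of trough between -0.026 and 0.026 m and z of pencil in the frame of trough between 0.004 and 0.0125 m and angle between pencil's own x axis and vertical between 1.49 and 1.65 rad and linear speed of each of thin_core_a, thin_core_b, thick_core, loupe, pencil below 0.03 m/s); the robot touches nothing.
It fails at once if the green pencil pot is pushed more than 20 mm or tipped over (distance of pot from where it was at the start of the episode above 0.02 m or angle between pot's own z axis and vertical above 0.3 rad).
It also fails if it takes over 120 s, if anything falls off the work surface, if the arm or the gripper's body presses on something with over 40 N, if the wrist force passes 120 N, or if a joint passes its speed limit or range.

## Working session

There is one attempt and no reset: what is moved stays moved. The work goes in short steps, Python scripts to look and compute and a tool call to move; the robot and the scene stay as the last step left them, time stands still between calls to the robot, and variables do not carry over. Pictures are saved under pics/ and viewed, at most 14 in all, crops included, and the job is handed in when it is done.

Besides the shell and the picture viewer there is one more tool, called after ">>>" as name(argument=value, ...) on one line, values as JSON. arm_command: Moves the arm, as the interface text tells. Its arguments: {"type":"object","properties":{"targets":{"type":"string"},"force":{"type":"number"}},"required":["targets"]}

```bash
mkdir -p pics; python3 - <<'E'
from plant import readout, eyes
import cv2,numpy as np
print(readout.observe())
for n in("scene","top","wrist"):
    c=eyes.capture(n); cv2.imwrite(f"pics/{n}0.png",c["image"])
    print(n,{k:(np.round(v,4).tolist() if k!="image" else 0) for k,v in c.items()})
E
```

```text
{'time': 0.0, 'joint_pos': array([ 6.43598577e+01,  1.77039380e+01,  9.36880870e+01, -3.62328139e-04,
        6.87371418e+01, -3.99287114e+00]), 'dq': array([ 0.0193668 , -0.08359955, -0.03548614, -0.05719773,  0.08663084,
       -0.00666914]), 'effort': array([ 1.27081139e-04, -4.15249264e+01, -2.76667929e+01, -2.78375719e-04,
        1.00994573e-02, -4.30946977e-05]), 'tool_pos': array([0.23022847, 0.58018435, 0.23006514]), 'tool_rot': array([-1.79871123e+02, -8.65763338e-03,  1.58352851e+02]), 'force': array([-0.54642739,  0.1337431 ,  1.06314104]), 'torque': array([0.03596699, 0.03634407, 0.0279195 ]), 'grasp_force': 0.0, 'gripper_width': 0.08544247856214889}
scene {'image': 0, 'fovy': 54.3153, 'cx': 274.3779, 'cy': 203.1464, 'world_from_camera': [[-0.3819, -0.6739, 0.6324, 1.0861], [0.924, -0.2662, 0.2743, 0.1682], [-0.0165, 0.6891, 0.7244, 0.7696], [0.0, 0.0, 0.0, 1.0]]}
top {'image': 0, 'fovy': 51.8339, 'cx': 279.0065, 'cy': 208.99, 'world_from_camera': [[0.0165, 0.985, -0.172, 0.2859], [-0.9997, 0.0192, 0.0141, -0.0893], [0.0172, 0.1717, 0.985, 1.1162], [0.0, 0.0, 0.0, 1.0]]}
wrist {'image': 0, 'fovy': 66.9332, 'cx': 277.7157, 'cy': 207.5413, 'world_from_camera': [[0.3693, -0.8789, -0.3017, 0.1523], [0.9293, 0.3487, 0.1218, 0.6122], [-0.0018, -0.3254, 0.9456, 0.3737], [0.0, 0.0, 0.0, 1.0]]}
```

View pics/top0.png

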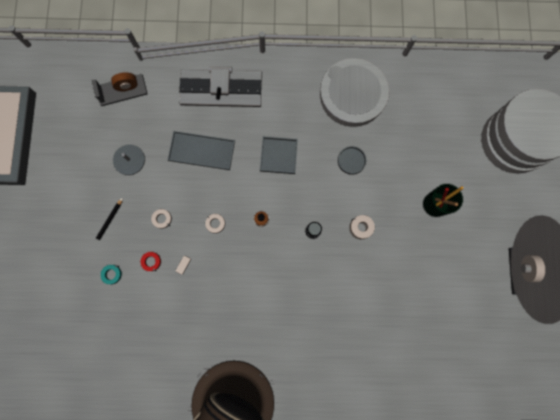

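View pics/scene0.png

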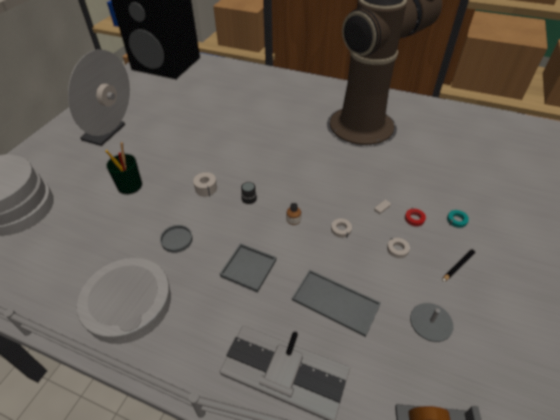

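Top picture: white thin cores at (161,218) and (215,223), thick core (362,227), loupe (314,229), pencil (110,219), spindle (128,159), trough (201,150), square tray (278,155), dish (351,160), pot (442,200).
Lookalikes: red ring (150,261), turquoise ring (110,274), brown bottle (261,218), white eraser (183,264). In the scene picture: thin cores (341,227) and (398,247), thick (205,183), loupe (249,191), pencil (460,264), bottle (294,213).

```bash
cat > h.py <<'E'
from plant import readout, eyes
import cv2,numpy as np
from scipy.spatial.transform import Rotation as R
def ray(c,p):
    f=210/np.tan(np.radians(c["fovy"]/2)); T=np.array(c["world_from_camera"])
    d=T[:3,:3]@np.array([(p[0]-c["cx"])/f,-(p[1]-c["cy"])/f,-1]); return T[:3,3],d/np.linalg.norm(d)
def atz(c,p,z):
    o,d=ray(c,p); return o+d*(z-o[2])/d[2]
def tri(*obs):
    A=np.zeros((3,3));b=np.zeros(3);rs=[ray(c,p) for c,p in obs]
    for o,d in rs: M=np.eye(3)-np.outer(d,d);A+=M;b+=M@o
    x=np.linalg.solve(A,b); return x,[np.linalg.norm(np.cross(x-o,d)) for o,d in rs]
def proj(c,X):
    f=210/np.tan(np.radians(c["fovy"]/2)); T=np.array(c["world_from_camera"]); q=T[:3,:3].T@(np.array(X)-T[:3,3])
    return np.array([c["cx"]+f*q[0]/-q[2],c["cy"]-f*q[1]/-q[2]])
def blobs(img,amin=60,thr=14):
    """components that differ from the bench: colour distance to a wide median"""
    l=cv2.cvtColor(img,cv2.COLOR_BGR2LAB); bg=cv2.medianBlur(l,151)
    m=(np.abs(l.astype(int)-bg).max(2)>thr).astype(np.uint8)
    m=cv2.morphologyEx(m,cv2.MORPH_CLOSE,np.ones((3,3)))
    cs,_=cv2.findContours(m,cv2.RETR_EXTERNAL,cv2.CHAIN_APPROX_NONE)
    return [c for c in cs if cv2.contourArea(c)>amin]
E
python3 - <<'E'
from h import *
for n,(x0,y0,w,h) in {"top":(85,110,300,190),"scene":(140,150,350,220)}.items():
    c=eyes.capture(n); np.save(n+"_cam.npy",c,allow_pickle=True)
    k=800/w; v=cv2.resize(c["image"][y0:y0+h,x0:x0+w],None,fx=k,fy=k,interpolation=cv2.INTER_CUBIC)[:600,:800]
    for b in blobs(c["image"],40):
        (u,vv),s,a=cv2.minAreaRect(b)
        if x0<u<x0+w and y0<vv<y0+h and max(s)<110:
            print(n,np.round([u,vv,*s,a],1),np.round(atz(c,(u,vv),0.01),3))
            cv2.drawContours(v,[((b-[x0,y0]+.5)*k).astype(int)],-1,(0,255,255),1)
    cv2.imwrite(f"pics/{n}1.png",v)
E
```

```text
top [111.5 274.   20.   21.   90. ] [0.305 0.314 0.01 ]
top [182.8 265.    9.2  18.   29.1] [0.33  0.136 0.01 ]
top [150.5 261.   20.   21.   90. ] [0.339 0.218 0.01 ]
top [313.3 229.8  17.   19.1  45. ] [ 0.426 -0.194  0.01 ]
top [361.5 227.   24.   25.   90. ] [ 0.436 -0.319  0.01 ]
top [215.  223.5  19.1  19.1  45. ] [0.438 0.059 0.01 ]
top [261.5 218.   16.   15.   90. ] [ 0.455 -0.06   0.01 ]
top [161.5 218.5  19.   21.   90. ] [0.448 0.197 0.01 ]
top [109.2 218.9   7.   48.   31. ] [0.445 0.331 0.01 ]
top [351.5 160.   29.   29.   45. ] [ 0.615 -0.296  0.01 ]
top [129.  159.5  31.   32.   90. ] [0.604 0.292 0.01 ]
top [278.4 155.1  36.3  36.9   4.8] [ 0.624 -0.101  0.01 ]
top [201.  150.2  64.8  32.    8.8] [0.633 0.104 0.01 ]
scene [250.5 354.   44.7  27.3  26.6] [ 0.805 -0.011  0.01 ]
scene [291.2 342.9   8.2  25.6  17.4] [0.755 0.053 0.01 ]
scene [430.9 322.2  45.6  36.2  26.6] [0.611 0.296 0.01 ]
scene [336.2 301.6  84.1  38.5  26.6] [0.637 0.108 0.01 ]
scene [458.8 264.3   7.1  41.7  45. ] [0.446 0.333 0.01 ]
scene [247.6 266.8  45.6  42.9  26.6] [ 0.626 -0.1    0.01 ]
scene [398.  247.5  21.   19.7  26.6] [0.449 0.2   0.01 ]
scene [176. 239.  28.  32.  90.] [ 0.618 -0.292  0.01 ]
scene [341. 228.  18.  20.  90.] [0.44  0.062 0.01 ]
scene [457. 219.  18.  22.  90.] [0.308 0.317 0.01 ]
scene [414.5 217.5  19.   21.   90. ] [0.341 0.22  0.01 ]
scene [293.5 213.5  23.   15.   90. ] [ 0.438 -0.061  0.01 ]
scene [381.5 206.5   7.1  15.6  45. ] [0.334 0.137 0.01 ]
scene [248.5 192.5  23.   17.   90. ] [ 0.412 -0.198  0.01 ]
scene [205.5 184.5  23.   23.   90. ] [ 0.427 -0.318  0.01 ]
```

View pics/top1.png

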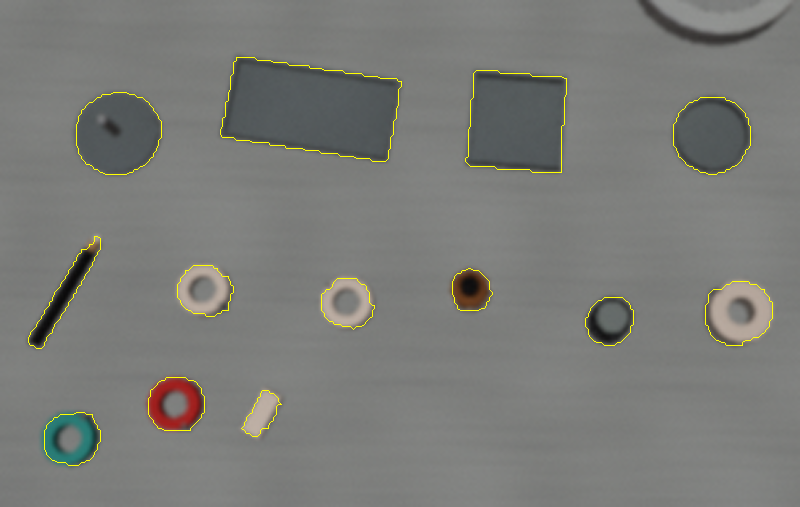

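View pics/scene1.png

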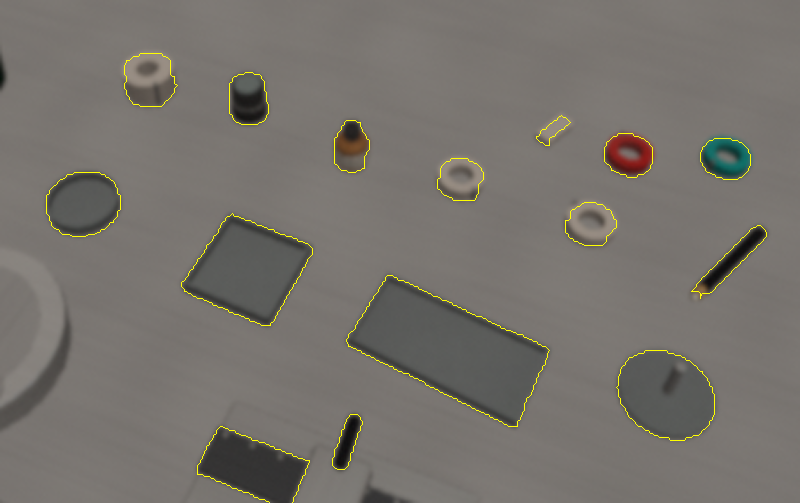

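Segmentation holds in both views. The chosen cores are the white ones at crop (203,288) and (347,302). The red (176,404) and turquoise (71,438) rings, the bottle (470,289) and the eraser (261,413) are excluded. Next I triangulate the heights.

```bash
python3 - <<'E'
from h import *
t=np.load("top_cam.npy",allow_pickle=True).item(); s=np.load("scene_cam.npy",allow_pickle=True).item()
P=dict(coreA=((161.1,218),(398.5,245.8)),coreB=((215.1,223.2),(341.7,226.1)),thick=((362.9,226.6),(204.7,180.2)),loupe=((314.9,229.6),(248.9,186.3)),
 post=((122.9,154.6),(437.5,311)),disc=((129,159.5),(430.9,322.2)),trough=((201,150.2),(336.2,301.6)),square=((278.4,155.1),(247.6,266.8)),dish=((351.5,160),(176,239)),pencil=((109.2,218.9),(458.8,264.3)))
for k,(a,b) in P.items():
    x,e=tri((t,a),(s,b)); print(k,x.round(4),"err",np.round(e,4))
def ang(c,ctr,z):
    b=[b for b in blobs(c["image"],40) if cv2.pointPolygonTest(b,ctr,False)>=0][0]
    Q=np.array([atz(c,p[0]+0.,z)[:2] for p in b],np.float32); return np.round(cv2.minAreaRect(Q),4).tolist() if 0 else cv2.minAreaRect(Q)
for k,i,z in (("trough",(201,150),.011),("square",(278,155),.015),("pencil",(109,219),.006)):
    print(k,ang(t,i,z))
for k,i,z in (("trough",(336,301),.011),("square",(247,266),.015),("pencil",(458,264),.006)): print(k,ang(s,i,z))
o=readout.observe(); print(o["tool_pos"],o["tool_rot"])
E
```

```text
coreA [0.4485 0.1984 0.0154] err [0.0015 0.0015]
coreB [0.4377 0.0603 0.0136] err [0.0019 0.0019]
thick [ 0.4331 -0.3163  0.0321] err [0.0023 0.0023]
loupe [ 0.4217 -0.1928  0.0432] err [0.0028 0.0028]
post [0.6057 0.2971 0.0468] err [0.001 0.001]
disc [0.6061 0.2962 0.0016] err [0.0009 0.0009]
trough [0.6345 0.1064 0.0054] err [0.0012 0.0012]
square [ 0.625  -0.1011  0.0077] err [0.0001 0.0001]
dish [ 0.6156 -0.2954  0.0064] err [0.0011 0.0011]
pencil [0.4448 0.3328 0.0083] err [0.0011 0.0011]
trough ((0.6331402659416199, 0.10386005789041519), (0.1705409735441208, 0.08773503452539444), 82.16085052490234)
square ((0.6232072710990906, -0.10100071132183075), (0.09531920403242111, 0.10120435804128647), 86.36917114257812)
pencil ((0.445847749710083, 0.33231106400489807), (0.01859471946954727, 0.12130872160196304), 63.31785583496094)
trough ((0.6366360187530518, 0.10579894483089447), (0.16733774542808533, 0.08918806165456772), 82.26790618896484)
square ((0.6285725235939026, -0.09751179814338684), (0.0999607965350151, 0.1035589724779129), 86.71652221679688)
pencil ((0.439582496881485, 0.33537158370018005), (0.015175605192780495, 0.1198275089263916), 63.4387321472168)
[0.23040673 0.58057001 0.23067011] [-1.79937819e+02 -4.53559358e-03  1.58354480e+02]
```

The rows are not in the units I measure in: shifts go in shares of 750 mm and turns go in shares of 90 degrees. I convert before sending: -28.9 cm / 75 = -0.3853, -15.2 cm / 75 = -0.2027, 5 degrees / 90 = 0.0556.

>>> arm_command(targets="4 -0.3853 -0.2027 0.1333 0 0 0.0556; 4 -0.3853 -0.2027 0.1333 0 0 0.0556; 4 -0.3853 -0.2027 0.1333 0 0 0.0556; 4 -0.3853 -0.2027 0.1333 0 0 0.0556; 4 -0.3853 -0.2027 0.1333 0 0 0.0556; 4 -0.3853 -0.2027 0.1333 0 0 0.0556; 4 -0.3853 -0.2027 0.1333 0 0 0.0556; 4 -0.3853 -0.2027 0.1333 0 0 0.0556; 4 -0.3853 -0.2027 0.1333 0 0 0.0556; 4 -0.3853 -0.2027 0.1333 0 0 0.0556; 4 -0.3853 -0.2027 0.1333 0 0 0.0556; 4 -0.3853 -0.2027 0.1333 0 0 0.0556", force=40)

```text
time: 1.25
tool_pos: [0.4427, 0.3342, 0.1318]
tool_rot: [179.9, -0.0, 153.4]
force: [-1.1, -0.2, -0.9]
gripper_width: 0.0403
grasp_force: 0.0
```

```bash
python3 - <<'E'
from h import *
c=eyes.capture("wrist"); im=c["image"].copy()
o=readout.observe(); print(o["tool_pos"],o["tool_rot"],o["joint_pos"].round(1))
for X in ((.4435,.333,.006),(.4485,.198,.016),(.4435+.05*.893,.333-.05*.449,.006)):
    p=proj(c,X); print(p); cv2.drawMarker(im,tuple(int(v) for v in p),(0,255,0),0,10)
cv2.imwrite("pics/w1.png",im)
E
```

```text
[0.44261417 0.33453644 0.13195977] [1.79927251e+02 7.26635488e-03 1.53446722e+02] [ 32.6  16.7 107.6   0.   55.7 -30.9]
[275.96421267 200.0088498 ]
[148.11104951 270.26240978]
[276.00495745 250.66124828]
```

View pics/w1.png

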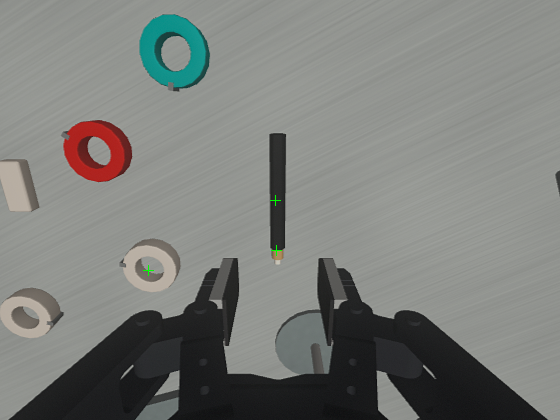

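Wrist view: the pencil runs from (277,133) to its tip at (277,263), the marker at its centre fits, and it is aligned between the fingers.

In the tool's units: 12.7 cm / 75 = 0.1693, 11 cm / 75 = 0.1467.

>>> arm_command(targets="4 0 0 0.0533 0 0 0; 4 0 0 0.1067 0 0 0; 4 0 0 0.1467 0 0 0; 4 0 0 0.1693 0 0 0; 4 0 0 0.1693 0 0 0; 4 0 0 0.1693 0 0 0; 0.5 0 0 0.1693 0 0 0; 0.5 0 0 0.1693 0 0 0; 0.5 0 0 0.1693 0 0 0; 0.5 0 0 0.1693 0 0 0; 0.5 0 0 0.1693 0 0 0; 0.5 0 0 0.1693 0 0 0", force=40)

```text
time: 2.3
tool_pos: [0.4448, 0.3346, 0.0066]
tool_rot: [179.8, 0.1, 153.3]
force: [-1.6, 1.7, 6.4]
gripper_width: 0.0103
grasp_force: 35.1
```

In the tool's units: -27.4 cm / 75 = -0.3653, -11.8 cm / 75 = -0.1573, 71 degrees / 90 = 0.7889.

>>> arm_command(targets="0.5 0 0 -0.0533 0 0 0; 0.5 0 0 -0.1067 0 0 0; 0.5 0 0 -0.1467 0 0 0; 0.5 -0.3653 -0.1573 -0.1467 0 0 0.7889; 0.5 -0.3653 -0.1573 -0.1467 0 0 0.7889; 0.5 -0.3653 -0.1573 -0.1467 0 0 0.7889; 0.5 -0.3653 -0.1573 -0.1467 0 0 0.7889; 0.5 -0.3653 -0.1573 -0.1467 0 0 0.7889; 0.5 -0.3653 -0.1573 -0.1467 0 0 0.7889; 0.5 -0.3653 -0.1573 -0.1467 0 0 0.7889; 0.5 -0.3653 -0.1573 -0.1467 0 0 0.7889; 0.5 -0.3653 -0.1573 -0.1467 0 0 0.7889; 0.5 -0.3653 -0.1573 -0.1467 0 0 0.7889; 0.5 -0.3653 -0.1573 -0.1467 0 0 0.7889; 0.5 -0.3653 -0.1573 -0.1467 0 0 0.7889; 0.5 -0.3653 -0.1573 -0.1467 0 0 0.7889")

```text
time: 3.63
tool_pos: [0.635, 0.1047, 0.1145]
tool_rot: [180.0, 0.0, 82.5]
force: [0.3, 0.2, -0.5]
gripper_width: 0.0103
grasp_force: 32.5
```

```bash
python3 - <<'E'
from h import *
c=eyes.capture("wrist"); im=c["image"].copy()
o=readout.observe(); print(o["tool_pos"],o["tool_rot"],o["gripper_width"],o["grasp_force"])
a=np.radians(82.2);e=np.array([np.cos(a),np.sin(a),0]);n=np.array([-np.sin(a),np.cos(a),0])
for X in [np.array([.635,.1055,.011])+i*.083*e+j*.041*n for i in(-1,1) for j in (-1,1)]:
    p=proj(c,X); cv2.drawMarker(im,tuple(int(v) for v in p),(0,255,0),0,10)
cv2.imwrite("pics/w2.png",im)
E
```

```text
[0.63494371 0.10488988 0.11448075] [1.79988262e+02 2.82436676e-03 8.24909159e+01] 0.010236036726467643 32.529651476070285
```

View pics/w2.png

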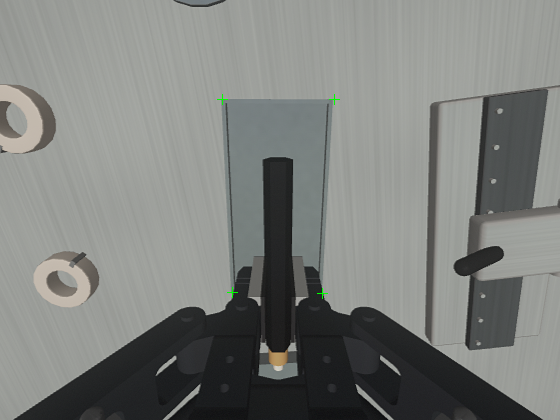

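Wrist view: the pencil is held, from (278,160) to its tip at (278,365). The trough corners match the markers at (222,99), (334,99), (233,293) and (323,293).

In the tool's units: 10.5 cm / 75 = 0.14, 9.6 cm / 75 = 0.128.

>>> arm_command(targets="0.5 0 0 0.0533 0 0 0; 0.5 0 0 0.1067 0 0 0; 0.5 0 0 0.128 0 0 0; 0.5 0 0 0.14 0 0 0; 0.5 0 0 0.14 0 0 0; 0.5 0 0 0.14 0 0 0; 2.8 0 0 0.14 0 0 0; 2.8 0 0 0.14 0 0 0; 2.8 0 0 0.14 0 0 0; 2.8 0 0 0.14 0 0 0; 2.8 0 0 0.0933 0 0 0; 2.8 0 0 0.04 0 0 0; 2.8 0 0 0 0 0 0; 2.8 0 0 0 0 0 0")

```text
time: 4.85
tool_pos: [0.6411, 0.1053, 0.1225]
tool_rot: [179.2, -0.2, 82.4]
force: [1.6, -0.4, 1.2]
gripper_width: 0.0281
grasp_force: 0.0
```

```bash
python3 - <<'E'
from h import *
c=eyes.capture("wrist"); t=eyes.capture("top"); cv2.imwrite("pics/w3.png",np.hstack([cv2.resize(c["image"],(400,300)),cv2.resize(t["image"][90:300,90:370],(400,300))]))
o=readout.observe(); print(o["tool_pos"],o["tool_rot"],o["time"])
E
```

```text
[0.63680357 0.10485023 0.11658995] [ 1.79739977e+02 -5.94509870e-02  8.23626653e+01] 4.95
```

View pics/w3.png

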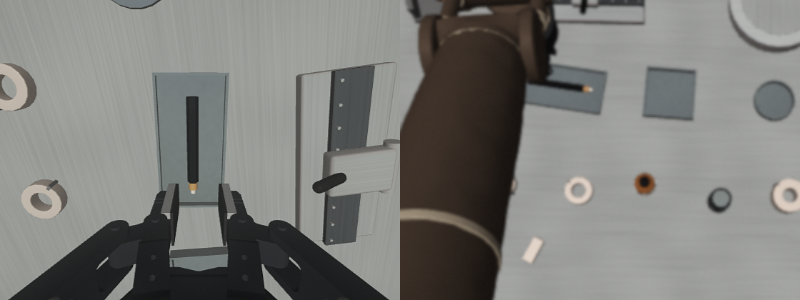

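The pencil lies in the trough (left view, (192,97) to (193,193)). Next is core A.

In the tool's units: -19.8 cm / 75 = -0.264, 1.4 cm / 75 = 0.0187, -7.65 degrees / 90 = -0.085.

>>> arm_command(targets="7.5 0.0907 -0.264 0.0187 0 0 -0.085; 7.5 0.0907 -0.264 0.0187 0 0 -0.085; 7.5 0.0907 -0.264 0.0187 0 0 -0.085; 7.5 0.0907 -0.264 0.0187 0 0 -0.085; 7.5 0.0907 -0.264 0.0187 0 0 -0.085; 7.5 0.0907 -0.264 0.0187 0 0 -0.085; 7.5 0.0907 -0.264 0.0187 0 0 -0.085; 7.5 0.0907 -0.264 0.0187 0 0 -0.085; 7.5 0.0907 -0.264 0.0187 0 0 -0.085; 7.5 0.0907 -0.264 0.0187 0 0 -0.085")

```text
time: 5.78
tool_pos: [0.4494, 0.1981, 0.1003]
tool_rot: [180.0, -0.0, 89.9]
force: [-0.3, 0.1, 0.5]
gripper_width: 0.0751
grasp_force: 0.0
```

```bash
cat >> h.py <<'E'
def near(X,z,w=.06):
    """centre of the blob round X in the wrist view, at height z"""
    c=eyes.capture("wrist"); p=proj(c,[X[0],X[1],z]); o=readout.observe()
    print("tool",o["tool_pos"].round(4),o["tool_rot"].round(2),"expect px",p.round(1),"t",round(o["time"],2))
    for b in blobs(c["image"],300,20):
        (u,v),s,a=cv2.minAreaRect(b)
        if np.hypot(u-p[0],v-p[1])<60: print(np.round([u,v,*s],1),atz(c,(u,v),z).round(4))
    return c
E
python3 -c "
from h import *
c=near((.4485,.1984),.008);cv2.imwrite('pics/w4.png',c['image'])"
```

```text
tool [0.4494 0.198  0.1003] [ 1.7995e+02 -1.0000e-02  8.9920e+01] expect px [276.6 211.5] t 5.83
[274.8 209.8  63.7  64.1] [0.4471 0.1998 0.008 ]
```

View pics/w4.png

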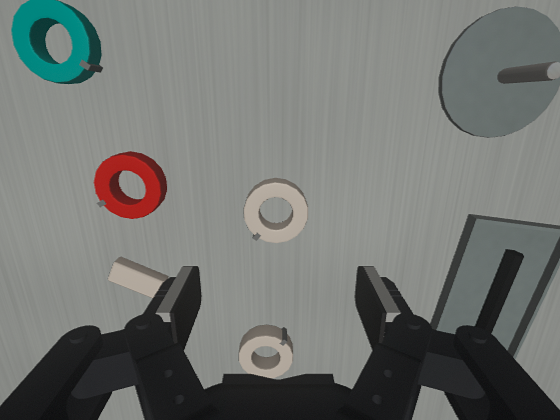

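Wrist view: the white core sits at (275,210), centred between the fingers, with red at (131,185) and turquoise at (57,40) clear of it.

In the tool's units: 9.8 cm / 75 = 0.1307, -0.15 cm / 75 = -0.002.

>>> arm_command(targets="7.5 0.0013 -0.002 0.0533 0 0 0; 7.5 0.0013 -0.002 0.1067 0 0 0; 7.5 0.0013 -0.002 0.1307 0 0 0; 7.5 0.0013 -0.002 0.1307 0 0 0; 7.5 0.0013 -0.002 0.1307 0 0 0; 4.5 0.0013 -0.002 0.1307 0 0 0; 4.5 0.0013 -0.002 0.1307 0 0 0; 4.5 0.0013 -0.002 0.1307 0 0 0; 4.5 0.0013 -0.002 0.1307 0 0 0; 4.5 0.0013 -0.002 0.1307 0 0 0; 4.5 0.0013 -0.002 0.1307 0 0 0", force=40)

```text
time: 6.75
tool_pos: [0.4488, 0.2, 0.0047]
tool_rot: [179.7, -0.1, 90.0]
force: [-1.4, -1.1, 6.2]
gripper_width: 0.0483
grasp_force: 40.7
```

In the tool's units: 15.85 cm / 75 = 0.2113, 9.7 cm / 75 = 0.1293.

>>> arm_command(targets="4.5 0 0 -0.0533 0 0 0; 4.5 0 0 -0.1067 0 0 0; 4.5 0 0 -0.12 0 0 0; 4.5 0.1293 0.2113 -0.12 0 0 0; 4.5 0.1293 0.2113 -0.12 0 0 0; 4.5 0.1293 0.2113 -0.12 0 0 0; 4.5 0.1293 0.2113 -0.12 0 0 0; 4.5 0.1293 0.2113 -0.12 0 0 0; 4.5 0.1293 0.2113 -0.12 0 0 0; 4.5 0.1293 0.2113 -0.12 0 0 0; 4.5 0.1293 0.2113 -0.12 0 0 0")

```text
time: 7.67
tool_pos: [0.6037, 0.2959, 0.0921]
tool_rot: [-179.9, 0.0, 90.0]
force: [-0.5, 0.4, -0.9]
gripper_width: 0.0481
grasp_force: 41.5
```

```bash
python3 - <<'E'
from h import *
c=eyes.capture("wrist"); s=eyes.capture("scene"); o=readout.observe(); print(o["tool_pos"],o["tool_rot"],o["gripper_width"],o["grasp_force"])
print(proj(c,(.606,.2965,.05)),proj(c,(.606,.2965,.006)))
cv2.imwrite("pics/w5.png",np.hstack([c["image"][120:,140:420],cv2.resize(s["image"][200:370,340:510],(300,300))]))if 0 else cv2.imwrite("pics/w5.png",np.hstack([c["image"][100:400,130:430],cv2.resize(s["image"][220:360,350:490],(300,300))]))
E
```

```text
[0.60334106 0.29559648 0.09206744] [-1.79903503e+02  4.31953057e-02  8.99940777e+01] 0.04823586678262113 41.49500953964889
[281.65888509 237.47738081] [281.03088875 213.77329874]
```

View pics/w5.png

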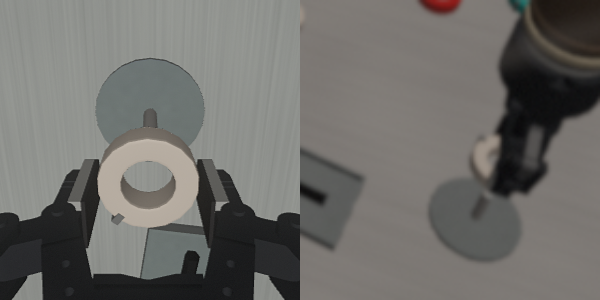

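Wrist crop: the core is held level, its hole at (148,183), with the post behind it at (150,117) and the disc centre near (150,113). It needs about +2 mm in x.

In the tool's units: 8.3 cm / 75 = 0.1107, 7.5 cm / 75 = 0.1.

>>> arm_command(targets="4.5 0.0013 0.0029 0 0 0 0; 4.5 0.0013 0.0029 0.0267 0 0 0; 4.5 0.0013 0.0029 0.0533 0 0 0; 4.5 0.0013 0.0029 0.08 0 0 0; 4.5 0.0013 0.0029 0.1 0 0 0; 4.5 0.0013 0.0029 0.1107 0 0 0; 4.5 0.0013 0.0029 0.1107 0 0 0; 4.5 0.0013 0.0029 0.1107 0 0 0")

```text
time: 8.43
tool_pos: [0.6073, 0.2974, 0.0097]
tool_rot: [180.0, -0.0, 90.0]
force: [-0.1, 0.4, 0.2]
gripper_width: 0.0484
grasp_force: 46.2
```

>>> arm_command(targets="7 0 0 0 0 0 0; 7 0 0 0 0 0 0; 7 0 0 0 0 0 0; 7 0 0 0 0 0 0; 7 0 0 -0.0533 0 0 0; 7 0 0 -0.1067 0 0 0; 7 0 0 -0.1213 0 0 0; 7 0 0 -0.1213 0 0 0; 7 0 0 -0.1213 0 0 0")

```text
time: 9.18
tool_pos: [0.6079, 0.2978, 0.1016]
tool_rot: [179.9, -0.1, 90.0]
force: [-0.6, -0.2, -0.6]
gripper_width: 0.0699
grasp_force: 0.0
```

```bash
python3 -c "
from h import *
c=near((.606,.2965),.006);print(proj(c,(.606,.2965,.05)));cv2.imwrite('pics/w6.png',c['image'][100:400,130:430])"
```

```text
tool [0.6065 0.2972 0.0997] [-1.7995e+02  2.0000e-02  9.0000e+01] expect px [275.2 212.1] t 9.23
[273.7 207.8 101.7 102.4] [0.6049 0.3001 0.006 ]
[274.86611653 234.25879928]
```

View pics/w6.png

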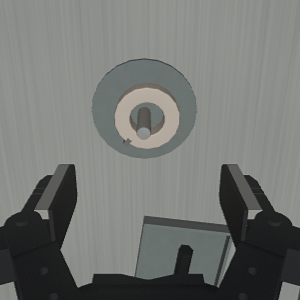

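Core A is on the spindle: the ring is at (147,117) around the post at (143,125). Next is core B.

In the tool's units: -23.7 cm / 75 = -0.316, -16.95 cm / 75 = -0.226.

>>> arm_command(targets="7.5 -0.316 -0.226 0 0 0 0; 7.5 -0.316 -0.226 0 0 0 0; 7.5 -0.316 -0.226 0 0 0 0; 7.5 -0.316 -0.226 0 0 0 0; 7.5 -0.316 -0.226 0 0 0 0; 7.5 -0.316 -0.226 0 0 0 0; 7.5 -0.316 -0.226 0 0 0 0; 7.5 -0.316 -0.226 0 0 0 0; 7.5 -0.316 -0.226 0 0 0 0; 7.5 -0.316 -0.226 0 0 0 0; 7.5 -0.316 -0.226 0 0 0 0")

```text
time: 10.15
tool_pos: [0.4383, 0.061, 0.0999]
tool_rot: [180.0, -0.0, 90.0]
force: [0.3, -0.2, 0.3]
gripper_width: 0.075
grasp_force: 0.0
```

```bash
python3 -c "
from h import *
c=near((.4377,.0603),.008)"
```

```text
tool [0.4385 0.0612 0.1001] [ 1.7998e+02 -1.0000e-02  9.0070e+01] expect px [277.1 212.9] t 10.2
[277.5 212.   64.   63. ] [0.438 0.061 0.008]
```

In the tool's units: 9.8 cm / 75 = 0.1307, 8 cm / 75 = 0.1067.

>>> arm_command(targets="7.5 0 0 0.0533 0 0 0; 7.5 0 0 0.1067 0 0 0; 7.5 0 0 0.1307 0 0 0; 7.5 0 0 0.1307 0 0 0; 7.5 0 0 0.1307 0 0 0; 4.5 0 0 0.1307 0 0 0; 4.5 0 0 0.1307 0 0 0; 4.5 0 0 0.1307 0 0 0; 4.5 0 0 0.1307 0 0 0; 4.5 0 0 0.1307 0 0 0; 4.5 0 0 0.1307 0 0 0; 4.5 0 0 0.08 0 0 0; 4.5 0 0 0.0267 0 0 0; 4.5 0 0 0 0 0 0; 4.5 0 0 0 0 0 0", force=40)

```text
time: 11.45
tool_pos: [0.4431, 0.0607, 0.1062]
tool_rot: [179.2, -0.0, 90.0]
force: [1.0, 0.6, -0.3]
gripper_width: 0.0484
grasp_force: 41.7
```

In the tool's units: 23.6 cm / 75 = 0.3147, 16.75 cm / 75 = 0.2233.

>>> arm_command(targets="4.5 0.3147 0.2233 0 0 0 0; 4.5 0.3147 0.2233 0 0 0 0; 4.5 0.3147 0.2233 0 0 0 0; 4.5 0.3147 0.2233 0 0 0 0; 4.5 0.3147 0.2233 0 0 0 0; 4.5 0.3147 0.2233 0 0 0 0; 4.5 0.3147 0.2233 0 0 0 0; 4.5 0.3147 0.2233 0 0 0 0; 4.5 0.3147 0.2233 0 0 0 0; 4.5 0.3147 0.2233 0 0 0 0; 4.5 0.3147 0.2233 0 0 0 0; 4.5 0.3147 0.2233 0 0 0 0")

```text
time: 12.45
tool_pos: [0.6042, 0.2951, 0.1001]
tool_rot: [-179.9, 0.0, 89.9]
force: [-0.2, -0.3, -0.6]
gripper_width: 0.048
grasp_force: 41.6
```

```bash
python3 -c "
from h import *
c=near((.606,.2965),.05);cv2.imwrite('pics/w7.png',c['image'][100:400,130:430])"
```

```text
tool [0.6044 0.2951 0.1004] [-1.7996e+02  2.0000e-02  8.9930e+01] expect px [280.8 231.3] t 12.5
[282. 287. 264. 554.] [0.6069 0.2538 0.05  ]
```

View pics/w7.png

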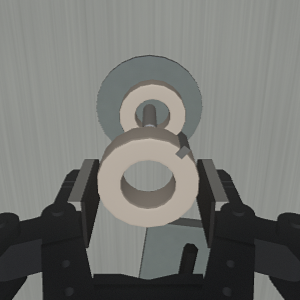

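The held core's hole is at (148,183) and the post at (149,117), so they are aligned in x.

In the tool's units: 7.45 cm / 75 = 0.0993, 0.15 cm / 75 = 0.002.

>>> arm_command(targets="4.5 0.002 0.0007 0 0 0 0; 4.5 0.002 0.0007 0.0267 0 0 0; 4.5 0.002 0.0007 0.0533 0 0 0; 4.5 0.002 0.0007 0.08 0 0 0; 4.5 0.002 0.0007 0.0993 0 0 0; 4.5 0.002 0.0007 0.0993 0 0 0; 4.5 0.002 0.0007 0.0993 0 0 0; 7 0.002 0.0007 0.0993 0 0 0; 7 0.002 0.0007 0.0993 0 0 0; 7 0.002 0.0007 0.0993 0 0 0; 7 0.002 0.0007 0.0993 0 0 0; 7 0.002 0.0007 0.0533 0 0 0; 7 0.002 0.0007 0 0 0 0; 7 0.002 0.0007 0 0 0 0")

```text
time: 13.67
tool_pos: [0.6115, 0.3004, 0.1092]
tool_rot: [179.2, -0.3, 90.0]
force: [2.5, 1.0, 1.9]
gripper_width: 0.0701
grasp_force: 0.0
```

```bash
python3 -c "
from h import *
c=near((.606,.2965),.006);cv2.imwrite('pics/w8.png',c['image'][100:400,130:430])"
```

```text
tool [0.6103 0.3    0.1068] [179.34  -0.27  90.01] expect px [269.5 212.6] t 13.72
[268.1 208.7  97.9  99.7] [0.6049 0.2999 0.006 ]
```

View pics/w8.png

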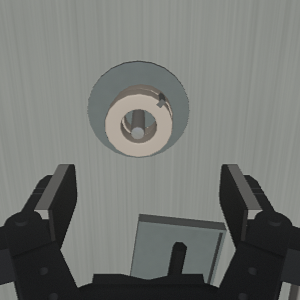

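Both cores are on the post (rings at (139,122)). Next is the thick core.

In the tool's units: -61.5 cm / 75 = -0.82, -17.3 cm / 75 = -0.2307.

>>> arm_command(targets="8.5 -0.82 -0.2307 0 0 0 0; 8.5 -0.82 -0.2307 0 0 0 0; 8.5 -0.82 -0.2307 0 0 0 0; 8.5 -0.82 -0.2307 0 0 0 0; 8.5 -0.82 -0.2307 0 0 0 0; 8.5 -0.82 -0.2307 0 0 0 0; 8.5 -0.82 -0.2307 0 0 0 0; 8.5 -0.82 -0.2307 0 0 0 0; 8.5 -0.82 -0.2307 0 0 0 0; 8.5 -0.82 -0.2307 0 0 0 0; 8.5 -0.82 -0.2307 0 0 0 0; 8.5 -0.82 -0.2307 0 0 0 0; 8.5 -0.82 -0.2307 0 0 0 0; 8.5 -0.82 -0.2307 0 0 0 0; 8.5 -0.82 -0.2307 0 0 0 0; 8.5 -0.82 -0.2307 0 0 0 0; 8.5 -0.82 -0.2307 0 0 0 0; 8.5 -0.82 -0.2307 0 0 0 0; 8.5 -0.82 -0.2307 0 0 0 0; 8.5 -0.82 -0.2307 0 0 0 0")

```text
time: 15.38
tool_pos: [0.4327, -0.3151, 0.0998]
tool_rot: [-179.9, -0.1, 90.1]
force: [-0.3, 0.9, -0.8]
gripper_width: 0.0852
grasp_force: 0.0
```

```bash
python3 -c "
from h import *
c=near((.4331,-.3163),.03)"
```

```text
tool [ 0.4329 -0.3152  0.0999] [-1.7996e+02 -6.0000e-02  9.0130e+01] expect px [278.5 224. ] t 15.43
[280.  218.7  82.3  87.5] [ 0.4342 -0.3121  0.03  ]
```

In the tool's units: 8.6 cm / 75 = 0.1147, 7 cm / 75 = 0.0933.

>>> arm_command(targets="8.5 0 0.0013 0.0533 0 0 0; 8.5 0 0.0013 0.0933 0 0 0; 8.5 0 0.0013 0.1147 0 0 0; 8.5 0 0.0013 0.1147 0 0 0; 8.5 0 0.0013 0.1147 0 0 0; 5.4 0 0.0013 0.1147 0 0 0; 5.4 0 0.0013 0.1147 0 0 0; 5.4 0 0.0013 0.1147 0 0 0; 5.4 0 0.0013 0.1147 0 0 0; 5.4 0 0.0013 0.1147 0 0 0; 5.4 0 0.0013 0.1147 0 0 0; 5.4 0 0.0013 0.0667 0 0 0; 5.4 0 0.0013 0.0133 0 0 0; 5.4 0 0.0013 0 0 0 0; 5.4 0 0.0013 0 0 0 0", force=40)

```text
time: 16.68
tool_pos: [0.4372, -0.3201, 0.1056]
tool_rot: [179.5, 0.4, 90.0]
force: [0.9, -0.0, -0.5]
gripper_width: 0.0585
grasp_force: 43.5
```

In the tool's units: 21.6 cm / 75 = 0.288, 8.2 cm / 75 = 0.1093.

>>> arm_command(targets="5.4 0.288 0.2547 0 0 0 0; 5.4 0.288 0.2547 0 0 0 0; 5.4 0.288 0.2547 0 0 0 0; 5.4 0.288 0.2547 0 0 0 0; 5.4 0.288 0.2547 0 0 0 0; 5.4 0.288 0.2547 0 0 0 0; 5.4 0.288 0.2547 0 0 0 0; 5.4 0.288 0.2547 0 0 0 0; 5.4 0.288 0.2547 0 0 0 0; 5.4 0.288 0.2547 0 0 0 0; 5.4 0.288 0.2547 0 0 0 0; 5.4 0.288 0.2547 0.04 0 0 0; 5.4 0.288 0.2547 0.08 0 0 0; 5.4 0.288 0.2547 0.1013 0 0 0; 5.4 0.288 0.2547 0.1093 0 0 0; 5.4 0.288 0.2547 0.1093 0 0 0; 5.4 0.288 0.2547 0.1093 0 0 0")

```text
time: 18.1
tool_pos: [0.6239, -0.1027, 0.0185]
tool_rot: [-180.0, 0.0, 89.9]
force: [0.2, 0.0, -0.7]
gripper_width: 0.0583
grasp_force: 45.9
```

>>> arm_command(targets="7.4 0 0 0 0 0 0; 7.4 0 0 0 0 0 0; 7.4 0 0 0 0 0 0; 7.4 0 0 0 0 0 0; 7.4 0 0 -0.0533 0 0 0; 7.4 0 0 -0.1093 0 0 0; 7.4 0 0 -0.1093 0 0 0; 7 -0.124 -0.2707 -0.1093 0 0 0; 7 -0.124 -0.2707 -0.1093 0 0 0; 7 -0.124 -0.2707 -0.1093 0 0 0; 7 -0.124 -0.2707 -0.1093 0 0 0; 7 -0.124 -0.2707 -0.1093 0 0 0; 7 -0.124 -0.2707 -0.1093 0 0 0; 7 -0.124 -0.2707 -0.1093 0 0 0; 7 -0.124 -0.2707 -0.1093 0 0 0; 7 -0.124 -0.2707 -0.1093 0 0 0; 7 -0.124 -0.2707 -0.1093 0 0 0")

```text
time: 19.52
tool_pos: [0.4234, -0.1942, 0.1008]
tool_rot: [179.9, 0.0, 90.1]
force: [0.6, -0.5, 0.1]
gripper_width: 0.0702
grasp_force: 0.0
```

```bash
python3 -c "
from h import *
c=near((.4217,-.1928),.03); near((.6255,-.1),.02);cv2.imwrite('pics/w9.png',c['image'])"
```

```text
tool [ 0.4233 -0.194   0.1006] [1.7992e+02 3.0000e-02 9.0080e+01] expect px [275.4 220.1] t 19.57
[278.5 216.   70.   55. ] [ 0.424  -0.1897  0.03  ]
tool [ 0.423  -0.1938  0.1005] [1.7994e+02 2.0000e-02 9.0090e+01] expect px [584.7  83.6] t 19.62
[539.5  94.5  69.   39. ] [ 0.5975 -0.1068  0.02  ]
```

View pics/w9.png

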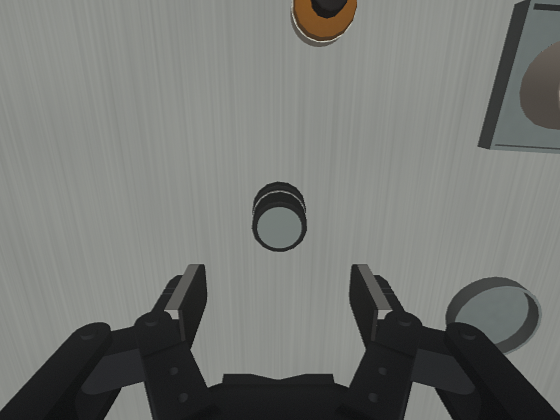

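Wrist view: the loupe's lens is at (279,228) between the fingers, and the brown bottle at (322,10) is well clear.

In the tool's units: 8 cm / 75 = 0.1067, 6 cm / 75 = 0.08.

>>> arm_command(targets="7 0.0013 0 0.04 0 0 0; 7 0.0013 0 0.08 0 0 0; 7 0.0013 0 0.1067 0 0 0; 7 0.0013 0 0.1067 0 0 0; 7 0.0013 0 0.1067 0 0 0; 3.3 0.0013 0 0.1067 0 0 0; 3.3 0.0013 0 0.1067 0 0 0; 3.3 0.0013 0 0.1067 0 0 0; 3.3 0.0013 0 0.1067 0 0 0; 3.3 0.0013 0 0.1067 0 0 0; 3.3 0.0013 0 0.1067 0 0 0; 3.3 0.0013 0 0.1067 0 0 0; 3.3 0.0013 0 0.0667 0 0 0; 3.3 0.0013 0 0.0133 0 0 0; 3.3 0.0013 0 0 0 0 0; 3.3 0.0013 0 0 0 0 0", force=40)

```text
time: 20.95
tool_pos: [0.4248, -0.1949, 0.1041]
tool_rot: [179.5, 0.3, 90.0]
force: [0.6, 0.2, -1.1]
gripper_width: 0.0367
grasp_force: 40.5
```

In the tool's units: 19.3 cm / 75 = 0.2573, 7.6 cm / 75 = 0.1013.

>>> arm_command(targets="3.3 -0.1373 0.2573 0 0 0 0; 3.3 -0.1373 0.2573 0 0 0 0; 3.3 -0.1373 0.2573 0 0 0 0; 3.3 -0.1373 0.2573 0 0 0 0; 3.3 -0.1373 0.2573 0 0 0 0; 3.3 -0.1373 0.2573 0 0 0 0; 3.3 -0.1373 0.2573 0 0 0 0; 3.3 -0.1373 0.2573 0 0 0 0; 3.3 -0.1373 0.2573 0 0 0 0; 3.3 -0.1373 0.2573 0.04 0 0 0; 3.3 -0.1373 0.2573 0.08 0 0 0; 3.3 -0.1373 0.2573 0.0947 0 0 0; 3.3 -0.1373 0.2573 0.1013 0 0 0; 3.3 -0.1373 0.2573 0.1013 0 0 0; 3.3 -0.1373 0.2573 0.1013 0 0 0")

```text
time: 22.2
tool_pos: [0.6135, -0.2954, 0.0247]
tool_rot: [-179.9, -0.0, 90.0]
force: [-0.4, -0.4, -0.1]
gripper_width: 0.0364
grasp_force: 42.3
```

In the tool's units: -25 cm / 75 = -0.3333, -18 cm / 75 = -0.24.

>>> arm_command(targets="5.5 0 0 0 0 0 0; 5.5 0 0 0 0 0 0; 5.5 0 0 0 0 0 0; 5.5 0 0 0 0 0 0; 5.5 0 0 -0.0533 0 0 0; 5.5 0 0 -0.1067 0 0 0; 5.5 0 0 -0.16 0 0 0; 5.5 0 -0.2 -0.24 0 0 0; 5.5 0 -0.3333 -0.24 0 0 0; 5.5 0 -0.3333 -0.24 0 0 0; 5.5 0 -0.3333 -0.24 0 0 0; 5.5 0 -0.3333 -0.24 0 0 0; 5.5 0 -0.3333 -0.24 0 0 0; 5.5 0 -0.3333 -0.24 0 0 0; 5.5 0 -0.3333 -0.24 0 0 0; 5.5 0 -0.3333 -0.24 0 0 0; 5.5 0 -0.3333 -0.24 0 0 0")

```text
time: 23.62
tool_pos: [0.366, -0.2965, 0.2045]
tool_rot: [179.9, 0.0, 90.0]
force: [-1.2, -0.6, -0.8]
gripper_width: 0.0548
grasp_force: 0.0
```

```bash
python3 - <<'E'
from h import *
t=eyes.capture("top"); s=eyes.capture("scene"); o=readout.observe(); print(o["tool_pos"],o["time"],o["force"])
a=cv2.resize(t["image"][110:250,90:470],(800,295)); b=cv2.resize(s["image"][150:360,90:490],(560,294)); b=cv2.copyMakeBorder(b,0,0,0,240,0)
cv2.imwrite("pics/end.png",np.vstack([a,b]))
E
```

```text
[ 0.36597784 -0.29620409  0.20407632] 23.7167 [0.76412578 0.24692811 0.57926086]
```

View pics/end.png

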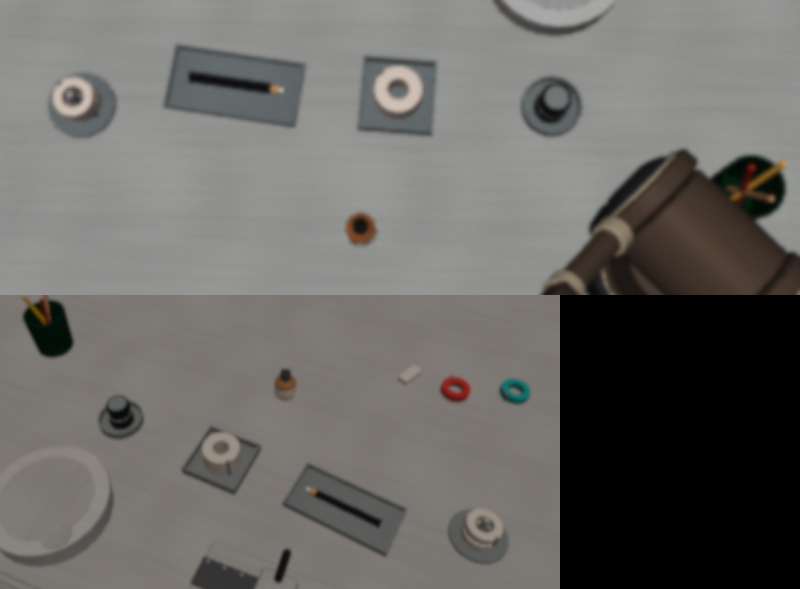

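All five are in place: cores at (75,97), pencil (235,83), thick core (398,90), loupe (553,103). The pot at (750,187) hasn't been touched. I'm handing in.

```bash
python3 -c "
from plant import job
print(job.sign_off())"
```

```text
the job is handed in; nothing more can be done
None
```

The job is handed in at about 24 s of the 120 s allowed: in the last pictures both thin cores were on the spindle, the thick core in the square tray, the loupe upright in the dish, the pencil in the long tray and the pot untouched; the sign-off returned no verdict.

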